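Prick a drilling centre with a spring-foot marking press

ROBOT

A 6-joint arm with a two-finger parallel gripper is mounted at the origin on the work surface; the furniture and walls round the work are solid. World frame = base frame: x ahead of the robot, y to its left, z up, the work surface at z = 0. Lengths are in mm, angles in degrees, forces in N, time in s.
With the tool pointing down it reaches from about 350 to 850 mm from the base axis. Payload 8.1 kg.
Tool frame: the origin (TCP) lies midway between the tips of the shut fingers; the grasp point (between the pads) lies 19 mm behind it; z points along the fingers, y is the direction in which the jaws open and shut (so a half turn about z gives the same grasp; the last joint's range is limited). The gripper opens to 85 mm and grips with 20 to 120 N. Pads are 22 mm wide; open, the fingers measure 114 mm over their backs; the gripper's body (76 mm by 85 mm) begins 54 mm behind the grasp point. The pads swing forward as they close: fully open they stand 13 mm farther back than shut.
Start: joints at [-69.408, 7.471, 85.268, -0, 87.261, -4.893], TCP at [258.186, -541.614, 231.292] pointing down, gripper open.
Joint ranges: [-169.43, 169.43], [-51.17, 129.36], [1.28, 143.12], [-76.62, 256.62], [0, 156.53], [-152.29, 152.29]. Speed limits (degrees/s): [136.94, 136.94, 159.86, 180, 180, 180].

INTERFACE

Orientations are given as [roll, pitch, yaw] about the fixed x, y, z axes, in that order (R = Rz(yaw) Ry(pitch) Rx(roll)).
In Python, from bench import r gives the robot as it stands.
- The arm moves only by the shell command python3 -m jog 'ROWS' [FORCE]. ROWS is JSON, a list of rows, each a list of 5 numbers: the shift along the tool's x, y, z in m, then the turn about the tool's z in rad, then the opening, from 0 (shut) to 1 (fully open). A call has 1 to 20 rows; each row is the pose to reach, as a shift and turn from the pose measured when the call began, along the tool's axes at that moment; what a row does not reach only later rows make up. A row lasts 1/10 s, in which the tool goes at most 50 mm and 8.59 degrees, less where a joint would pass 70% of its speed; a pose out of reach is approached as far as the arm can. A call with a gripper value outside its range is refused whole. The fingers move at their own pace and stop on an object; FORCE is the grip in N (left out, the last holds). Time passes only in rows, so rows that repeat a pose let the fingers close. It gives the time, the measured TCP pose, the force and the opening at its end, in the units of the state.
- r.sense(): the state, without advancing time (a new reading comes with each control period).
- r.snapshot(name): name is "scene" or "top" or "wrist"; returns a dict with "pixels" (384x512x3 uint8, red, green, blue), "K" (3x3 intrinsics, pixels), "R" (3x3) and "t" (3): a world point X has camera coordinates R X + t. Camera axes: x right, y down, z forward; pixel columns grow to the right and rows downward; lengths in mm; the calibration is good to about 2 mm. A picture is of the moment at which its call begins. There is no depth.
- r.hand_in(): hands the job in, once; it reports no verdict.
The state is a dict: "time": time; "joint_pos": joint angles; "qd": joint speeds; "joint_efforts": joint torques, N m; "tool_pos": TCP position; "tcp_rot": TCP orientation; "ft_force": force on the tool from outside, world axes, zero at the start; "wrist_torque": the same for the moment, N m; "finger_gap": finger opening in mm.
Only numpy, scipy, OpenCV 4.12 (cv2) and the standard library are available. Lean on these libraries where they do the work, as an engineer would, in place of code of your own. Each camera call takes 0.05 s, during which the arm holds its last target.

TASK

Lay the long light wooden offcut with one mitred end in the marking press, square end first, flat on the base plate with its square end fully home against the end stop and its side flush along the fence. Only when it is home, press the black knob straight down, past the soft stop where the foot lands on the wood and on against the stiffer spring until the collar lands solidly and the punch has pricked the wood, then let the knob rise all the way again. Leave the offcut home in the press, and do not push the stop block or the mug about.

Things in the scene. Friction and masses are not known exactly. Their poses are not given: they have to be found in the camera images.
- press: Marking press bolted to the table, immovable: aluminium base plate (x -48..78, y -78..98 mm in its frame, top face z = 12) with a grey cast C-frame over it. Origin at table level, z up. Column x 38..68, y -25..5, up to z 94; overarm at z 66..92 to a round boss, radius 20, at x 0, y -10, z 60..97, that guides the vertical plunger. Plate clear at y > 40.
- press_corner (a point): Point on the base plate where the middle of the offcut's square end belongs: (0, -40, 12) mm in the press frame, axes as the press. Steel end stop: face at press y = -40 (looks to +y), x -20..19.5, 14 mm thick. Steel side fence: face at press x = 20 (looks to -x), y -52..38, 12 mm thick. Both top out at z 30, screw heads at 36. The offcut goes in toward -y and +x.
- knob_top (a point): Centre of the flat top (32 mm across) of the black mushroom knob (46 mm across) on the plunger, on the press's vertical axis x 0, y -10 mm, 30 mm in front of the end stop. 169.5 mm above the table at rest, 20 mm lower when fully pressed with the offcut home.
- foot (a joint): Slide (m) of the round foot, radius 15 mm, on the plunger below the boss: 0 up, grows downward. Its pad is 43 mm above the table when up: 31 mm clear over the plate, 13 mm over the offcut. Pushed by the knob it lands on the offcut at 0.013 (soft first stop; 0.019 with no wood there); the push grows from about 2 to 5 N. Springs back when released.
- plunger (a joint): Slide (m) of knob and punch relative to the foot: 0 up, 0.007 when the collar below the knob lands on the foot's flange (second stop, solid). Moves only after the foot has landed; takes a push of about 10 N to start and 15 N to reach the stop, then rises steeply (20 N is plenty). The punch enters the wood in the last 2 mm, without resistance. Springs back when released.
- blank: The workpiece: loose, light, plain wooden offcut, 40 x 180 x 18 mm, under 0.12 kg, lying flat left of the press. Origin in the middle of its underside, y along its length, z up. End at +y is square; at -y it is mitred: the edge at x = -20 runs to y = -90, that at x = +20 only to y = -58. Grip across its width 30 to 42 mm from the middle toward the mitre to stay clear of the press.
- blank_square_end (a point): Middle of the lower edge of the offcut's square end, (0, 90, 0) mm in the offcut's frame. Home, it lies at point press_corner, and the offcut's x and y axes point opposite to those of the press (its yaw is the press's yaw plus a half turn).
- stop_block: Bystander: dark wooden block 45 x 70 mm, 38 mm high, with a black knob on top (60 mm in all), loose, right of the press. Origin in the middle of its underside.
- mug: Bystander: white mug, 82 mm across, 94 mm high, with a handle, loose, standing upright left of the offcut. Origin in the middle of its underside.
Things that resemble listed ones, but are neither listed nor needed, are in the scene too. There is more than one size of the blank; the one meant has the size given above.

How it is judged:
By the outcome, as a careful person would: the job done as asked, in the order asked, and still so for the second after the job is handed in, with the robot touching nothing.
It also fails if it takes over 51 s, if anything falls off the work surface, if the arm or the gripper's body presses on something with over 40 N, if the wrist force passes 120 N, or if a joint passes its speed limit or range.

## Working session

There is one attempt and no reset: what is moved stays moved. The work goes in short steps, Python scripts to look and compute and a shell command to move; the robot and the scene stay as the last step left them, time stands still between calls to the robot, and variables do not carry over. Pictures are saved under pics/ and viewed, and the job is handed in when it is done.

```bash
ls; mkdir -p pics; python3 - <<'E'
from bench import r
import cv2
print(r.sense())
for n in ["scene","top","wrist"]:
    s=r.snapshot(n); cv2.imwrite(f"pics/{n}0.png",s["pixels"][:,:,::-1]); print(n,s["K"].tolist(),s["R"].tolist(),s["t"].tolist())
E
```

```text
pics
{'time': 0.0, 'joint_pos': array([-6.94077301e+01,  7.51284994e+00,  8.53312573e+01, -8.89829366e-04,
        8.72620907e+01, -4.89517162e+00]), 'qd': array([-0.00417014, -0.11821787,  0.03205418,  0.02438545,  0.02140886,
        0.04446852]), 'joint_efforts': array([ 2.90103917e-04, -5.69406724e+01, -5.00549948e+01, -3.53184532e-05,
        1.46006458e-02,  1.92342270e-05]), 'tool_pos': array([ 257.98360524, -541.07935192,  230.24902484]), 'tcp_rot': array([-1.79894114e+02, -8.17669067e-03,  2.54874773e+01]), 'ft_force': array([-0.24250027,  0.26877126,  0.41237496]), 'wrist_torque': array([0.01610558, 0.00980425, 0.03020826]), 'finger_gap': 85.47859305623241}
scene [[470.4581139643351, 0.0, 254.81088563458468], [0.0, 470.4581139643351, 188.52855522684823], [0.0, 0.0, 1.0]] [[-0.9628390526668169, -0.2694287548026147, -0.01868434492239295], [-0.16169668053380062, 0.6304910735342503, -0.7591674319265668], [0.21632184855907743, -0.7279348544197766, -0.65062716324854]] [474.91609834529964, 120.3344666035952, 1531.3043020300693]
top [[455.4059366868436, 0.0, 247.46818863467487], [0.0, 455.4059366868436, 199.74694119606636], [0.0, 0.0, 1.0]] [[-0.022097647841253804, -0.9995317900219783, -0.02116352275363529], [-0.987570416738721, 0.0251184155809357, -0.15515713706179404], [0.1556160851017428, 0.017471861210618316, -0.9876630843174427]] [116.23315559297787, 460.1448444520594, 1443.6442695242295]
wrist [[333.44039937612405, 0.0, 258.2566654589413], [0.0, 333.44039937612405, 191.81186834375194], [0.0, 0.0, 1.0]] [[0.4302747412741838, -0.9026967724591418, -0.0014778407508008423], [-0.8596626947586301, -0.41026070570817874, 0.3044112425521757], [-0.27539734614147354, -0.1297100240678325, -0.9525395589656932]] [-599.9674490664801, -38.81770882068949, 379.6882496771497]
```

View pics/scene0.png

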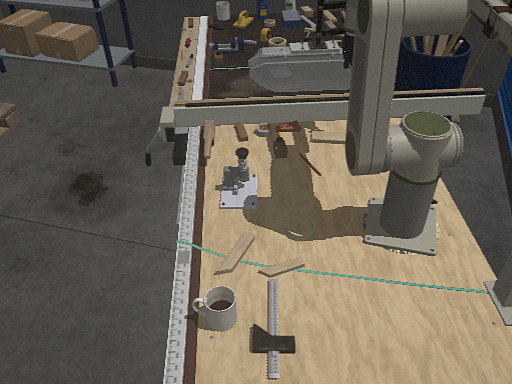

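View pics/top0.png

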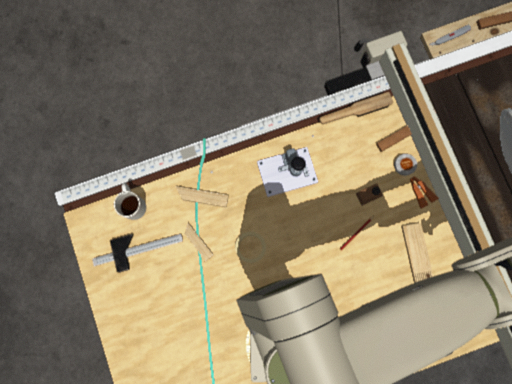

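View pics/wrist0.png

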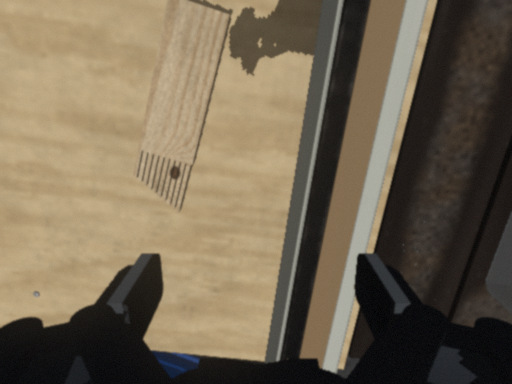

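```bash
cat > h.py <<'E'
import numpy as np, cv2
from bench import r
def ray(s,u,v,z):
    K,R,t=map(np.array,(s["K"],s["R"],s["t"]))
    d=R.T@np.linalg.solve(K,[u,v,1.]); c=-R.T@t
    return c+d*(z-c[2])/d[2]
def proj(s,X):
    K,R,t=map(np.array,(s["K"],s["R"],s["t"]))
    p=K@(R@np.array(X,float)+t); return p[:2]/p[2]
def crop(s,u0,v0,u1,v1,k,name):
    im=cv2.resize(s["pixels"][v0:v1,u0:u1,::-1],None,fx=k,fy=k,interpolation=cv2.INTER_CUBIC); cv2.imwrite("pics/"+name,im)
E
python3 - <<'E'
from h import *
s=r.snapshot("top"); crop(s,165,140,325,260,5,"topc.png")
s=r.snapshot("scene"); crop(s,185,140,315,280,4,"scenec.png")
E
```

```text
(no output)
```

View pics/topc.png

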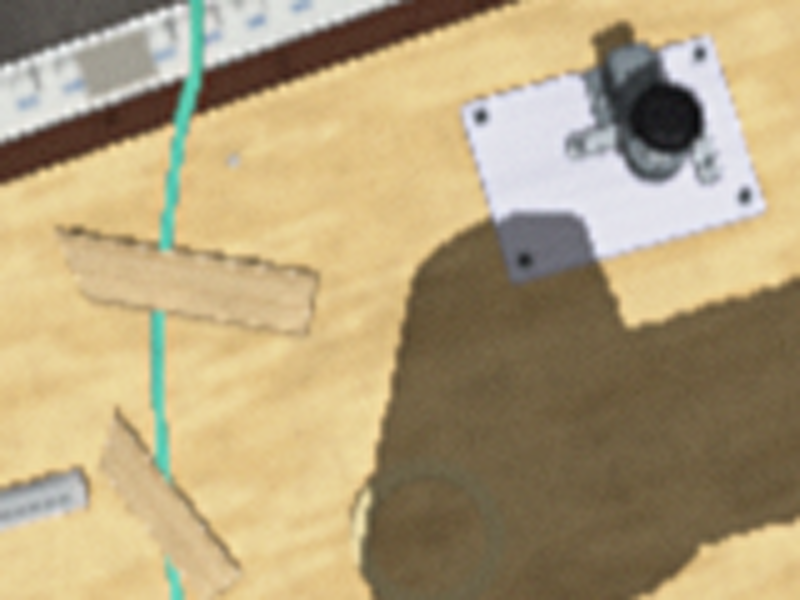

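View pics/scenec.png

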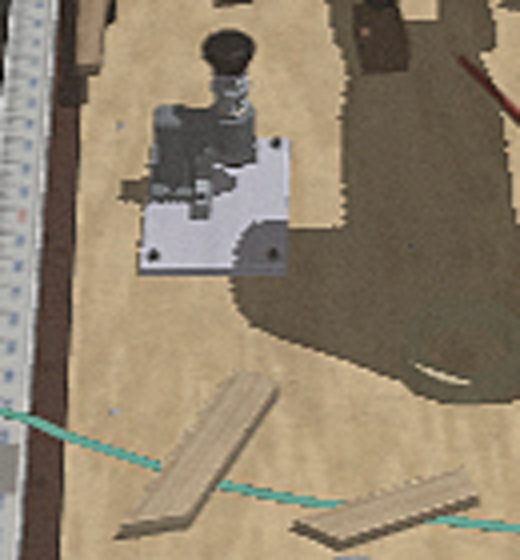

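```bash
python3 - <<'E'
from h import *
s=r.snapshot("top")
f=lambda p,z:ray(s,165+p[0]/5-.4,140+p[1]/5-.4,z)
A=[f(p,18) for p in [(58,230),(92,298),(307,333),(318,270)]]
B=[f(p,18) for p in [(118,408),(100,462),(208,598),(240,572)]]
P=[f(p,12) for p in [(465,103),(705,37),(765,210),(513,283)]]
for n,q in zip("ABP",(A,B,P)):
    print(n,np.round(q,1).tolist(),[round(float(np.linalg.norm(q[i]-q[(i+1)%4])),1) for i in range(4)])
print("mug",f(((129-165)*5,(205-140)*5),94), "knob",f((665,117),169.5))
E
```

```text
A [[519.4, 341.3, 18.0], [473.0, 318.6, 18.0], [446.1, 176.7, 18.0], [488.0, 168.8, 18.0]] [51.6, 144.4, 42.6, 175.3]
B [[399.5, 301.5, 18.0], [364.4, 313.4, 18.0], [274.6, 243.4, 18.0], [290.8, 222.5, 18.0]] [37.1, 113.8, 26.5, 134.4]
P [[600.0, 68.8, 12.0], [641.1, -93.5, 12.0], [521.7, -128.3, 12.0], [477.0, 40.2, 12.0]] [167.4, 124.3, 174.3, 126.3]
mug [447.89522624 477.52167049  94.        ] knob [549.24099919 -49.3180111  169.5       ]
```

```bash
python3 - <<'E'
from h import *
S={n:r.snapshot(n) for n in("scene","top","wrist")}
for n in("scene","top"): print(n,proj(S[n],[258,-541,230]),proj(S[n],[258,-541,0]))
for z in (0,60,120): print(z,ray(S["top"],387,55,z).round(),ray(S["top"],455,245,z).round(), ray(S["scene"],178,124,z).round(),ray(S["scene"],480,108,z).round(), ray(S["wrist"],325,100,z).round(),ray(S["wrist"],280,330,z).round())
crop(S["scene"],150,0,512,260,2,"sc2.png")
E
```

```text
scene [349.34191403  76.24047877] [343.22141008 126.19143607]
top [483.50452647 256.73810645] [448.64022424 258.98007403]
0 [ 967. -392.    0.] [ 303. -566.    0.] [ 944. -388.    0.] [-304. -831.    0.] [ 347. -580.    0.] [  57. -671.    0.]
60 [ 937. -373.   60.] [ 300. -540.   60.] [ 900. -303.   60.] [-279. -721.   60.] [ 344. -569.   60.] [ 101. -645.   60.]
120 [ 908. -354.  120.] [ 297. -514.  120.] [ 857. -218.  120.] [-254. -612.  120.] [ 341. -557.  120.] [ 144. -619.  120.]
```

View pics/sc2.png

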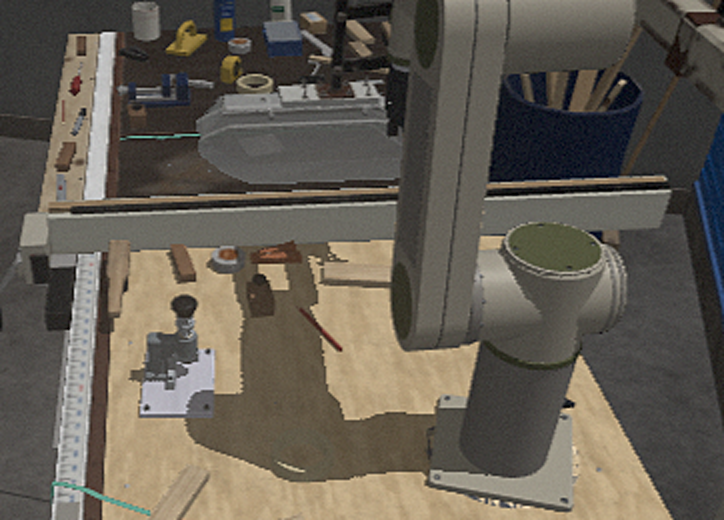

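```bash
python3 - <<'E'
from h import *
s=r.snapshot("wrist");R=np.array(s["R"]);c=-R.T@np.array(s["t"])
st=r.sense();a=np.radians(st["tcp_rot"][2]);T=np.array([[np.cos(a),np.sin(a),0],[np.sin(a),-np.cos(a),0],[0,0,-1]]).T.T
T=np.column_stack([[np.cos(a),np.sin(a),0],[np.sin(a),-np.cos(a),0],[0,0,-1]])
print(c,T.T@(c-st["tool_pos"]),T.T@R[2])
E
```

```text
[ 329.43226172 -508.49409393  373.4619313 ] [  78.54750695    0.77929835 -142.2040558 ] [-3.04536798e-01  4.42928208e-05  9.52500571e-01]
```

```bash
python3 -m jog '[[0.04,-0.025,-0.03,-0.12,1],[0.469,-0.29,-0.05,-1.38,1],[0.469,-0.29,-0.05,-1.38,1],[0.469,-0.29,-0.05,-1.38,1],[0.469,-0.29,-0.05,-1.38,1],[0.469,-0.29,-0.05,-1.38,1],[0.469,-0.29,-0.05,-1.38,1],[0.469,-0.29,-0.05,-1.38,1],[0.469,-0.29,-0.05,-1.38,1],[0.469,-0.29,-0.05,-1.38,1],[0.469,-0.29,-0.05,-1.38,1],[0.469,-0.29,-0.05,-1.38,1],[0.469,-0.29,-0.05,-1.38,1],[0.469,-0.29,-0.05,-1.38,1],[0.469,-0.29,-0.05,-1.38,1]]'
python3 - <<'E'
from h import *
print(r.sense()["tool_pos"],r.sense()["tcp_rot"])
s=r.snapshot("wrist");cv2.imwrite("pics/w1.png",cv2.resize(s["pixels"][:,:,::-1],(768,576)))
s=r.snapshot("top"); crop(s,165,140,325,260,5,"topc1.png")
E
```

```text
time: 2.0
tool_pos: [556.1, -79.5, 281.2]
tcp_rot: [-180.0, 0.0, 104.5]
ft_force: [-0.2, 0.0, -0.3]
finger_gap: 85.5
[556.14782836 -79.46801044 281.22580131] [-1.79978079e+02  1.42157774e-02  1.04450784e+02]
```

View pics/w1.png

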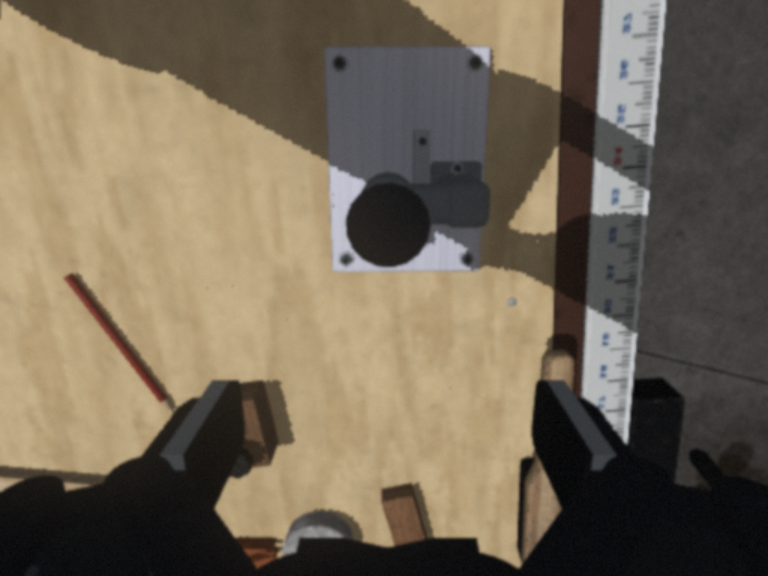

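```bash
python3 - <<'E'
from h import *
from scipy.optimize import least_squares
sw=r.snapshot("wrist");stp=r.snapshot("top")
def line(im):pass
# subpixel corners
def sub(s,p,w=3):
    g=cv2.cvtColor(s["pixels"],cv2.COLOR_RGB2GRAY)
    return cv2.cornerSubPix(g,np.float32([p]).reshape(-1,1,2),(w,w),(-1,-1),(3,50,.01)).reshape(2)
wp=[((326,48),(-48,98)),((491,47),(78,98)),((333,271),(-48,-78)),((480,271),(78,-78))]
obs=[]
for p,q in wp:
    p0=np.array(p)/1.5-.17; p1=sub(sw,p0); print(p0,p1); obs.append((p1 if np.hypot(*(p1-p0))<2 else p0,(*q,12)))
obs.append((np.array([388.5,223.5])/1.5-.17,(0,-10,169)))
tp=[((465,103),(78,98)),((705,37),(78,-78)),((765,210),(-48,-78)),((513,283),(-48,98))]
ot=[]
for p,q in tp:
    p0=np.array(p)/5+[165,140]-.4;p1=sub(stp,p0); print('t',p0,p1); ot.append((p1 if np.hypot(*(p1-p0))<1.5 else p0,(*q,12)))
def T(v,q): c,s_=np.cos(v[2]),np.sin(v[2]); return [v[0]+c*q[0]-s_*q[1],v[1]+s_*q[0]+c*q[1],q[2]]
for name,L in(("w",[(sw,obs)]),("t",[(stp,ot)])):
    f=lambda v:np.concatenate([proj(s,T(v,q))-p for s,o in L for p,q in o])
    z=least_squares(f,[552,-40,.25],x_scale=[10,10,.1]); print(name,z.x[:2],np.degrees(z.x[2]),z.fun.round(2))
E
```

```text
[217.16333333  31.83      ] [216.33032   32.069912]
[327.16333333  31.16333333] [325.8694   31.81383]
[221.83       180.49666667] [221.3096  179.55644]
[319.83       180.49666667] [319.1841  178.75252]
t [257.6 160.2] [259.51044 162.74565]
t [305.6 147. ] [306.93085 145.59799]
t [317.6 181.6] [317.6 181.6]
t [267.2 196.2] [267.2 196.2]
w [547.45006629 -41.80488305] 14.662862847991606 [-1.2  -2.45  1.65 -2.69 -0.2   1.13  0.18  1.52 -0.3   2.5 ]
t [547.99873345 -41.67047174] 14.609794788105788 [-1.2   0.4   1.15 -0.62  0.31  0.15 -0.26  0.04]
```

View pics/topc1.png

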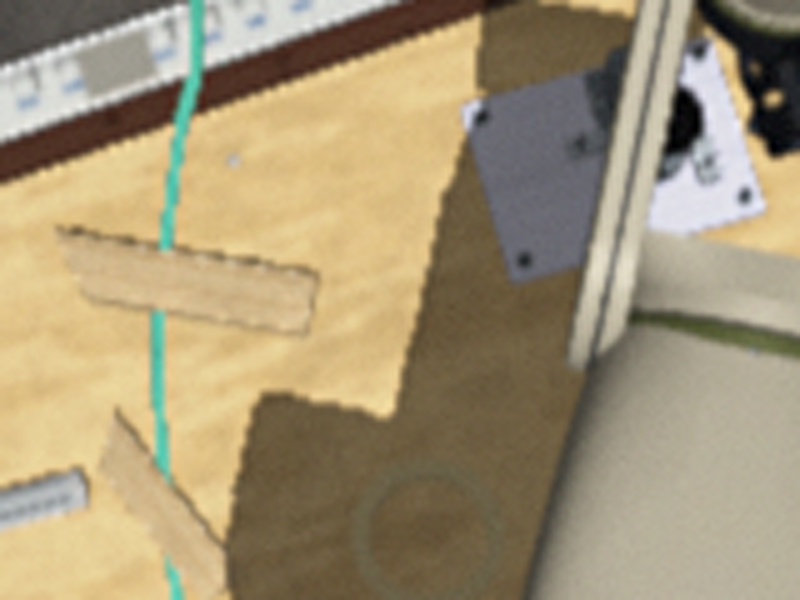

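```bash
python3 -m jog '[[0.05,0,0,0.1,1],[0.1,-0.006,0,0.2,1],[0.283,-0.019,0.04,0.43,1],[0.283,-0.019,0.04,0.43,1],[0.283,-0.019,0.04,0.43,1],[0.283,-0.019,0.04,0.43,1],[0.283,-0.019,0.04,0.43,1],[0.283,-0.019,0.04,0.43,1],[0.283,-0.019,0.04,0.43,1]]'
python3 - <<'E'
from h import *
print(r.sense()["tool_pos"],r.sense()["tcp_rot"])
s=r.snapshot("wrist");cv2.imwrite("pics/w2.png",cv2.resize(s["pixels"][:,:,::-1],(768,576)))
E
```

```text
time: 3.1
tool_pos: [468.0, 189.2, 241.8]
tcp_rot: [179.9, 0.0, 79.8]
ft_force: [0.1, -0.5, -0.9]
finger_gap: 85.2
[467.97033751 189.1561903  241.79165667] [1.79944827e+02 1.05675668e-02 7.97548756e+01]
```

View pics/w2.png

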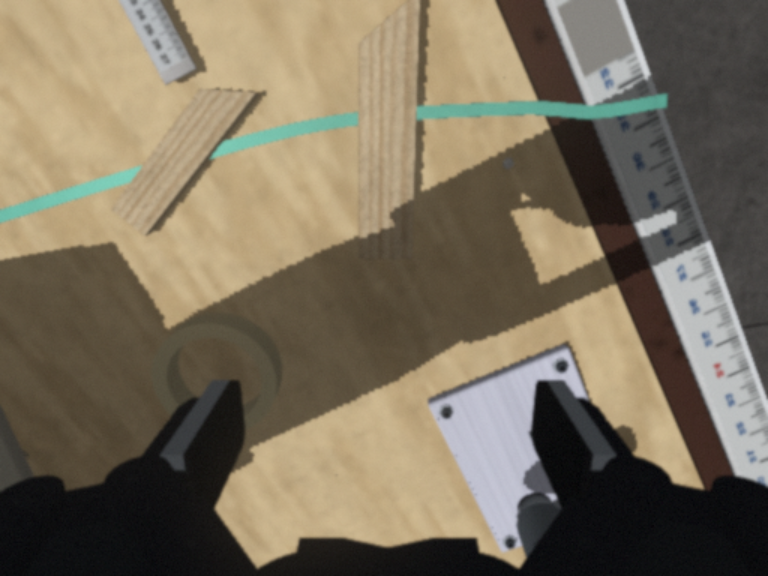

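```bash
python3 - <<'E'
from h import *
s=r.snapshot("wrist")
P=[ray(s,u/1.5-.17,v/1.5-.17,18) for u,v in[(359,40),(360,258),(410,258),(421,0)]]
print(np.round(P,1).tolist(),[round(float(np.linalg.norm(P[i]-P[(i+1)%4])),1) for i in range(4)])
for a,b in((0,1),(3,2)):
    d=P[b]-P[a];print(np.degrees(np.arctan2(d[1],d[0])))
crop(s,200,0,330,190,3,"w2c.png")
E
```

```text
[[474.5, 323.2, 18.0], [446.1, 177.0, 18.0], [483.2, 170.2, 18.0], [518.7, 339.1, 18.0]] [149.0, 37.7, 172.6, 47.0]
-100.99657871726505
-101.87511808737821
```

View pics/w2c.png

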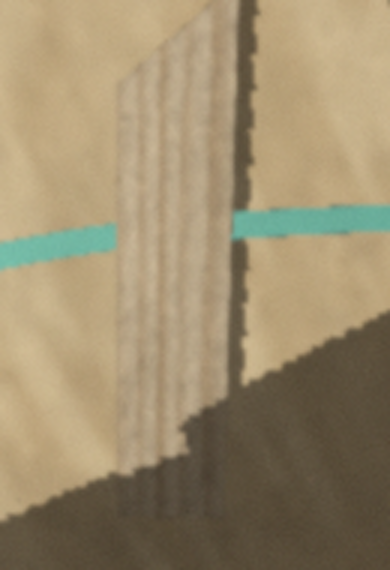

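```bash
python3 -m jog '[[0.05,0.001,0.01,0.003,1],[0.1,0.002,0.02,0.006,1],[0.11,0.002,0.06,0.006,1],[0.11,0.002,0.11,0.006,1],[0.11,0.002,0.16,0.006,1],[0.11,0.002,0.2,0.006,1],[0.11,0.002,0.225,0.006,1],[0.11,0.002,0.235,0.006,1],[0.11,0.002,0.24,0.006,1],[0.11,0.002,0.24,0.006,1]]' 40
python3 - <<'E'
from h import *
s=r.snapshot("wrist");cv2.imwrite("pics/w3.png",cv2.resize(s["pixels"][:,:,::-1],(768,576)))
E
```

```text
time: 4.2
tool_pos: [491.1, 296.6, 2.7]
tcp_rot: [179.9, -0.0, 79.3]
ft_force: [0.0, 0.1, 0.7]
finger_gap: 85.1
```

View pics/w3.png

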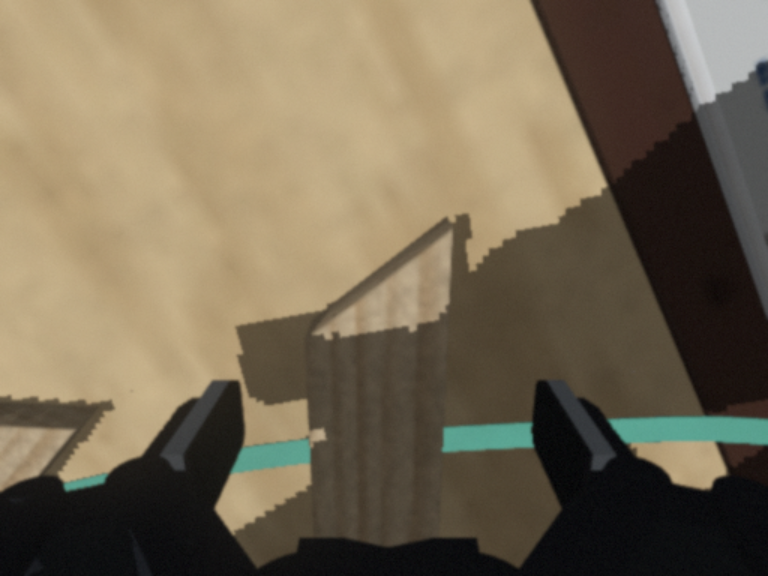

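```bash
python3 -m jog '[[0,-0.002,0.001,0,0.6],[0,-0.003,0.002,0,0.4],[0,-0.003,0.002,0,0.3],[0,-0.003,0.002,0,0.3],[0,-0.003,0.002,0,0.3],[0,-0.003,0.002,0,0.3],[0,-0.003,0.002,0,0.3]]' 40
python3 - <<'E'
from h import *
s=r.snapshot("wrist");cv2.imwrite("pics/w4.png",cv2.resize(s["pixels"][:,:,::-1],(768,576)))
E
```

```text
time: 4.95
tool_pos: [489.1, 297.9, 2.4]
tcp_rot: [179.8, -0.1, 79.3]
ft_force: [-1.4, -1.1, 6.8]
finger_gap: 39.0
```

View pics/w4.png

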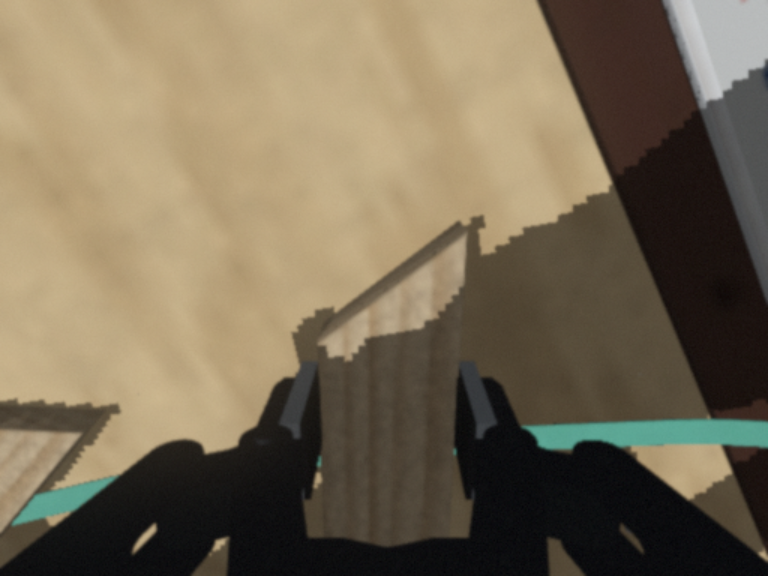

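```bash
python3 -m jog '[[0,0,-0.02,0,0.3],[0,0,-0.035,0,0.3],[-0.03,0.007,-0.035,-0.1,0.3],[-0.07,0.017,-0.035,-0.2,0.3],[-0.11,0.026,-0.035,-0.3,0.3],[-0.15,0.036,-0.035,-0.4,0.3],[-0.17,0.041,-0.035,-0.44,0.3],[-0.176,0.042,-0.035,-0.442,0.3],[-0.176,0.042,-0.035,-0.442,0.3]]'
python3 - <<'E'
from h import *
s=r.snapshot("wrist");cv2.imwrite("pics/w5.png",cv2.resize(s["pixels"][:,:,::-1],(768,576)))
s=r.snapshot("top"); crop(s,220,130,340,220,6,"top5.png")
s=r.snapshot("scene"); crop(s,195,130,295,240,5,"sc5.png")
E
```

```text
time: 5.9
tool_pos: [497.9, 116.6, 37.5]
tcp_rot: [179.7, -0.0, 104.5]
ft_force: [0.3, 0.9, -1.6]
finger_gap: 38.9
```

View pics/w5.png

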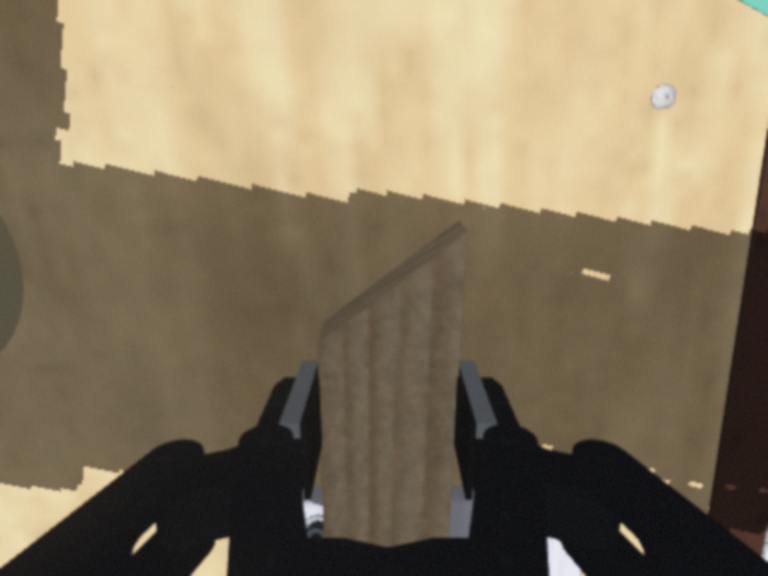

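View pics/top5.png

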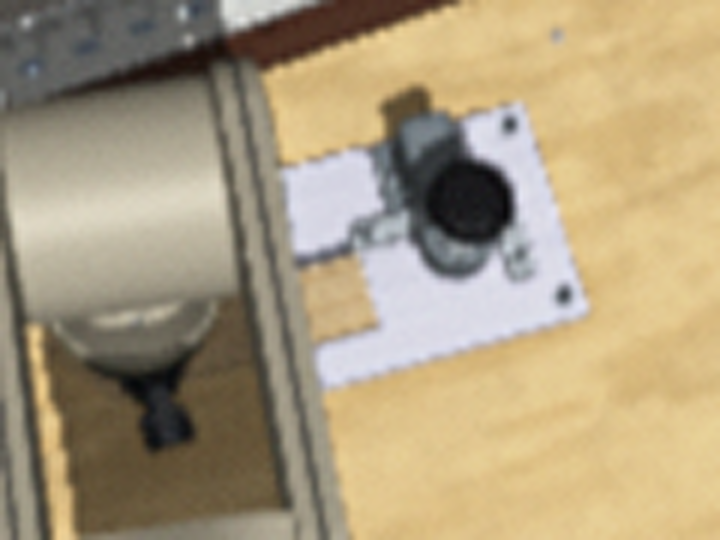

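View pics/sc5.png

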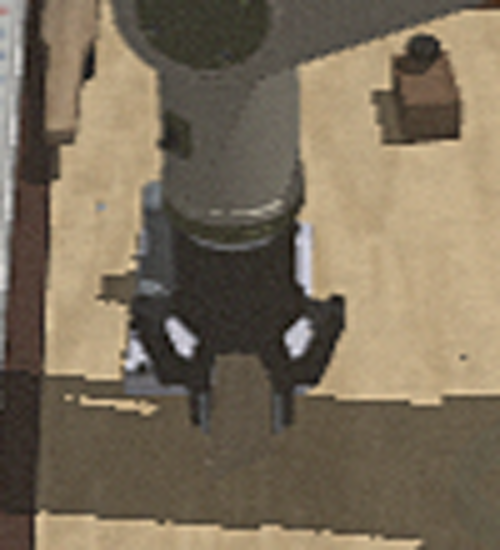

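```bash
python3 - <<'E'
from h import *
s=r.snapshot("top")
a=np.radians(14.6);Rp=np.array([[np.cos(a),-np.sin(a)],[np.sin(a),np.cos(a)]]);o=np.array([547.7,-41.7])
for p in((365,264),(379,328)):
    X=ray(s,220+p[0]/6-.4,130+p[1]/6-.4,53.5); print(X,Rp.T@(X[:2]-o))
print(Rp.T@(r.sense()["tool_pos"][:2]-o))
print(ray(s,220+588/6-.4,130+308/6-.4,12)) 
E
```

```text
[543.20504638  -3.69378021  53.5       ] [ 5.2303956 37.9120075]
[507.86133005 -10.03958578  53.5       ] [-30.57162596  40.68018115]
[ -8.15224126 167.4412709 ]
[ 523.99750839 -128.36585131   12.        ]
```

```bash
python3 -m jog '[[-0.005,0,0.01,0,0.3],[-0.02,0,0.021,0,0.3],[-0.04,0,0.021,0,0.3],[-0.055,0,0.021,0,0.3],[-0.065,0,0.021,0,0.3],[-0.07,0,0.021,0,0.3],[-0.07,0,0.021,0,0.3]]'
python3 - <<'E'
from h import *
s=r.snapshot("wrist");cv2.imwrite("pics/w6.png",cv2.resize(s["pixels"][:,:,::-1],(768,576)))
s=r.snapshot("top"); crop(s,220,130,340,220,6,"top6.png")
E
```

```text
time: 6.8
tool_pos: [515.5, 49.8, 16.0]
tcp_rot: [179.7, -0.0, 104.6]
ft_force: [-0.8, 0.6, -1.0]
finger_gap: 39.0
```

View pics/top6.png

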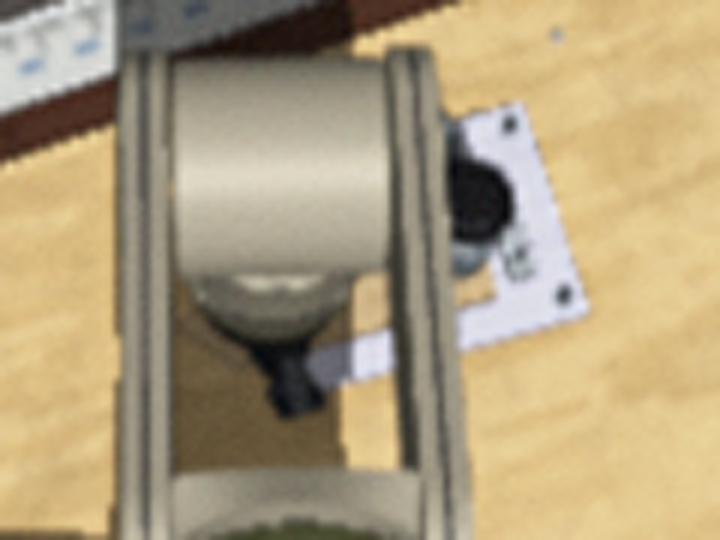

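```bash
python3 -m jog '[[-0.004,0,0,0,0.3],[-0.008,0,0,0,0.3],[-0.009,0,0,0,0.3],[-0.01,0,0,0,0.3],[-0.011,0,0,0,0.3],[-0.011,0,0,0,0.3]]'
```

```text
time: 7.5
tool_pos: [518.0, 40.4, 16.0]
tcp_rot: [179.7, -0.1, 104.7]
ft_force: [-1.3, 1.9, -0.8]
finger_gap: 38.9
```

```bash
python3 -m jog '[[-0.002,0,0,0,0.3],[-0.003,0,0,0,0.3],[-0.003,0,0,0,0.3],[-0.003,0,0,0,0.3]]'
```

```text
time: 7.9
tool_pos: [517.8, 40.2, 15.7]
tcp_rot: [179.8, -0.3, 104.7]
ft_force: [-3.5, 14.5, 0.6]
finger_gap: 39.0
```

```bash
python3 -m jog '[[0.001,0.002,0,0,0.3],[0.001,0.004,0,0,0.3],[0.001,0.006,0,0,0.3],[0.001,0.007,0,0,0.3],[0.001,0.007,0,0,0.3]]'
```

```text
time: 8.4
tool_pos: [524.4, 42.6, 15.8]
tcp_rot: [179.8, -0.3, 104.7]
ft_force: [0.1, -0.3, -1.7]
finger_gap: 38.7
```

```bash
python3 -m jog '[[0,0.001,0.001,0,0.3],[0,0.002,0.002,0,0.3],[0,0.003,0.002,0,0.3],[0,0.003,0.002,0,0.3]]'
```

```text
time: 8.8
tool_pos: [525.0, 42.7, 14.3]
tcp_rot: [-179.9, -0.3, 104.7]
ft_force: [-19.0, -4.4, 21.5]
finger_gap: 38.9
```

```bash
python3 -m jog '[[-0.001,-0.001,-0.001,0,0.3],[-0.002,-0.001,-0.001,0,0.3],[-0.003,-0.001,-0.001,0,0.3],[-0.003,-0.001,-0.001,0,0.3]]'
python3 - <<'E'
from h import *
for k in("ft_force","wrist_torque"): print(r.sense()[k])
s=r.snapshot("wrist");cv2.imwrite("pics/w7.png",cv2.resize(s["pixels"][:,:,::-1],(768,576)))
s=r.snapshot("top"); crop(s,220,130,340,220,6,"top7.png")
E
```

```text
time: 9.2
tool_pos: [523.9, 41.9, 14.8]
tcp_rot: [-179.8, -0.6, 104.7]
ft_force: [-3.8, 13.0, -0.4]
finger_gap: 38.9
[-3.82149885 12.98920519 -0.43294449]
[2.01543543 0.52171129 0.22384   ]
```

View pics/top7.png

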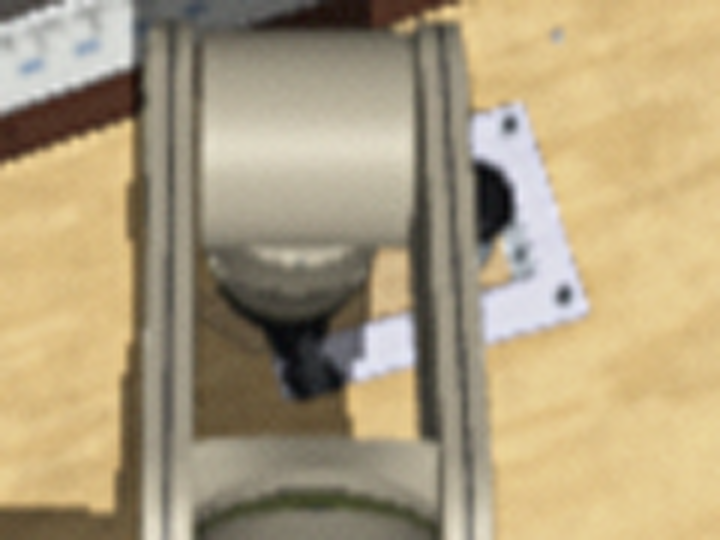

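View pics/w7.png

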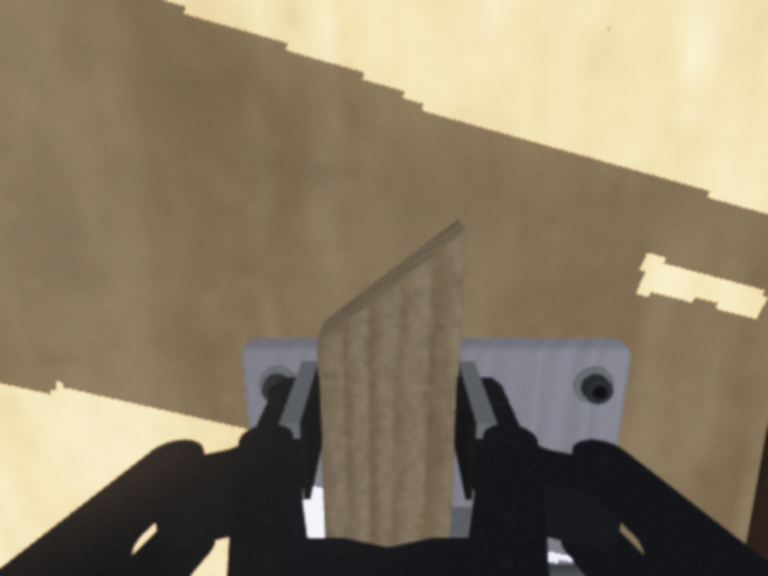

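```bash
python3 -m jog '[[-0.002,0.001,0.0005,0,0.3],[-0.002,0.002,0.001,0,0.3],[-0.001,0.001,0.001,0,0.4],[0,0,0,0,0.6],[0,0,-0.001,0,0.7],[0,0,-0.001,0,0.7],[0,0,-0.03,0,0.7],[0.02,0,-0.07,0,0.7],[0.05,0,-0.11,0,0.7],[-0.02,0,-0.15,0,0.7],[-0.05,0,-0.19,0,0.7],[-0.05,0,-0.21,0,0.4],[-0.05,0,-0.21,0,0.2]]'
python3 - <<'E'
from h import *
s=r.snapshot("wrist");cv2.imwrite("pics/w8.png",cv2.resize(s["pixels"][:,:,::-1],(768,576)))
s=r.snapshot("top"); crop(s,220,130,340,220,6,"top8.png")
E
```

```text
time: 10.6
tool_pos: [541.6, -11.3, 231.4]
tcp_rot: [179.6, -0.3, 104.5]
ft_force: [-0.2, 0.5, 0.4]
finger_gap: 31.6
```

View pics/w8.png

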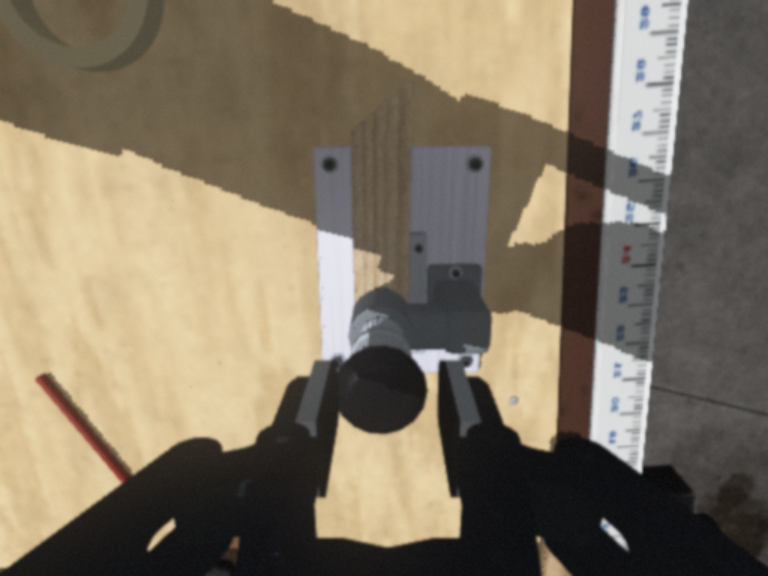

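View pics/top8.png

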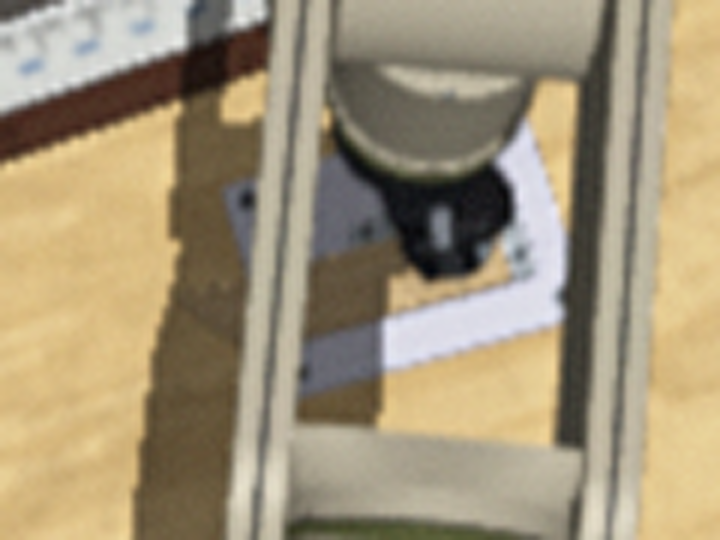

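```bash
python3 - <<'E'
from h import *
s=r.snapshot("wrist");crop(s,200,60,330,200,5,"w8c.png")
s2=r.snapshot("top"); crop(s2,270,150,330,200,12,"top8c.png")
crop(r.snapshot("scene"),195,130,295,240,5,"sc8.png")
a=np.radians(14.6);Rp=np.array([[np.cos(a),-np.sin(a)],[np.sin(a),np.cos(a)]]);o=np.array([547.7,-41.7])
# predicted home wood outline + fence in wrist
im=cv2.resize(s["pixels"][:,:,::-1],None,fx=1.5,fy=1.5)
E
```

```text
(no output)
```

View pics/w8c.png

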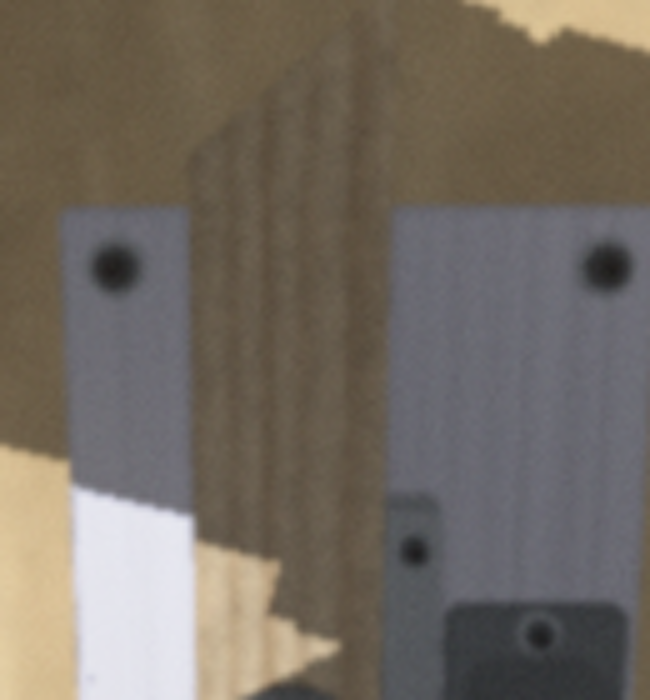

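View pics/top8c.png

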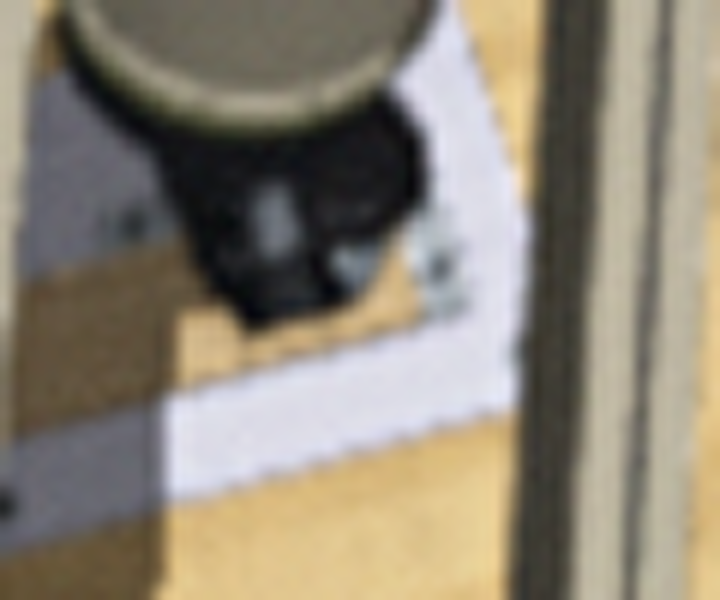

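View pics/sc8.png

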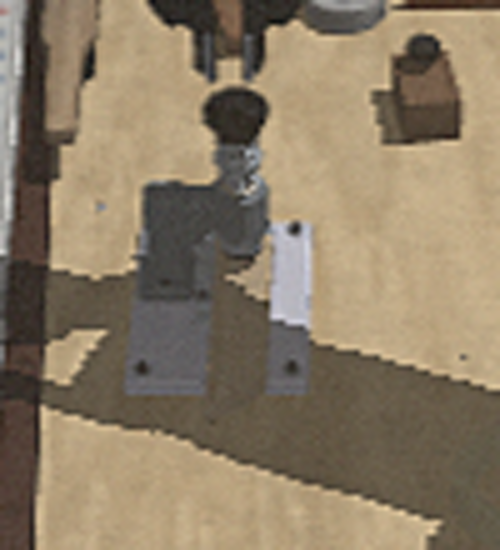

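```bash
python3 - <<'E'
from h import *
s=r.snapshot("wrist");g=s["pixels"].astype(float)
a=np.radians(14.6)
def edge(v0,v1,u0,u1,sgn,z):
    P=[]
    for v in range(v0,v1):
        row=cv2.GaussianBlur(g,(0,0),.8)[v,u0:u1]
        row=row[:,2]/(row.sum(1)+1) if sgn[1]=='c' else row.sum(1)
        d=np.gradient(row); d=d if sgn[0]=='+' else -d
        d=np.clip(d,0,None)**2; k=d.argmax(); w=slice(max(k-2,0),k+3)
        P.append((u0+(np.arange(len(d))[w]*d[w]).sum()/d[w].sum(),v))
    P=np.array(P); c=np.polyfit(P[:,1],P[:,0],1); res=P[:,0]-np.polyval(c,P[:,1]); m=abs(res)<.6; c=np.polyfit(P[m,1],P[m,0],1)
    A=ray(s,np.polyval(c,v0),v0,z);B=ray(s,np.polyval(c,v1),v1,z);d=A-B
    print(z,sum(m),len(m),"ang",round(np.degrees(np.arctan2(d[1],d[0]))-90,2),A[:2].round(1),B[:2].round(1))
    n=np.array([np.cos(a),np.sin(a)]); print("  press x",[round(float((X[:2]-[547.7,-41.7])@n),1) for X in(A,B)])
print("plate left");edge(110,155,206,222,'+c',12)
print("plate right");edge(104,180,318,334,'-c',12)
print("wood left");edge(104,155,230,246,'-c',30)
print("wood/plate right");edge(104,155,268,288,'+c',30)
print("fence");edge(162,195,270,284,'+c',30)
print("fence out");edge(164,178,282,294,'+c',30)
E
```

```text
plate left
12 45 45 ang 14.66 [478.   33.6] [489.9 -11.8]
  press x [-48.5, -48.4]
plate right
12 15 76 ang 15.32 [597.1  71.1] [618.5  -6.7]
  press x [76.3, 77.3]
wood left
30 51 51 ang 14.3 [503.7  47.4] [516.2  -1.4]
  press x [-20.1, -20.4]
wood/plate right
30 51 51 ang 14.39 [541.7  57.4] [554.2   8.7]
  press x [19.2, 19.0]
fence
30 33 33 ang 14.36 [556.2   1.7] [565.  -32.7]
  press x [19.2, 19.0]
fence outTraceback (most recent call last):
  File "<stdin>", line 21, in <module>
  File "<stdin>", line 12, in edge
    raise TypeError("expected non-empty vector for x")
TypeError: expected non-empty vector for x
```

```bash
python3 - <<'E'
from h import *
s=r.snapshot("wrist");a=np.radians(14.55);Rp=np.array([[np.cos(a),-np.sin(a)],[np.sin(a),np.cos(a)]]);o=np.array([547.7,-41.7])
for n,p,z in(("mitre short",(191,158),30),("plate corner L",(62,207),12),("plate mid",(390,206),12),("plate screw top?",(425,493),30)):
    X=ray(s,200+p[0]/5-.4,60+p[1]/5-.4,z);print(n,Rp.T@(X[:2]-o))
st=r.snapshot("top")
for p,z in(((425,321),30),((430,318),30)):
    X=ray(st,270+p[0]/12-.46,150+p[1]/12-.46,z);print("end",Rp.T@(X[:2]-o))
print("stop corner should be at",(proj(st,[*(o+Rp@[-20,-40]),30])+.46-[270,150])*12)
for xy in((505.5,-5),): pass
for n,c in(("knob",(0,-10)),): print(o+Rp@c)
E
```

```text
mitre short [-22.40498853 109.34695043]
plate corner L [-50.13148171  99.53929212]
plate mid [17.04703423 99.94803415]
plate screw top? [24.40659637 43.98917125]
end [-21.19329008 -39.4116244 ]
end [-20.76937364 -40.96798406]
stop corner should be at [425.78818197 316.3133795 ]
[550.21224777 -51.37928774]
```

```bash
python3 -m jog '[[-0.02,-0.001,0,0,0],[-0.04,-0.002,0,0,0],[-0.04,-0.002,0.01,0,0],[-0.04,-0.002,0.03,0,0],[-0.04,-0.002,0.045,0,0],[-0.04,-0.002,0.05,0,0],[-0.04,-0.002,0.05,0,0]]'
python3 - <<'E'
from h import *
st=r.sense();print(st["tool_pos"],st["finger_gap"])
s=r.snapshot("wrist");cv2.imwrite("pics/w9.png",cv2.resize(s["pixels"][:,:,::-1],(768,576)))
print(proj(s,st["tool_pos"])*1.5)
crop(r.snapshot("scene"),195,100,295,210,5,"sc9.png")
E
```

```text
time: 11.7
tool_pos: [543.7, -45.9, 171.0]
tcp_rot: [-179.6, -0.7, 104.8]
ft_force: [-0.4, -0.5, -0.0]
finger_gap: 0.1
[543.73446267 -45.86228983 170.99420908] 0.1201769335133241
[385.42701833 383.16766777]
```

View pics/w9.png

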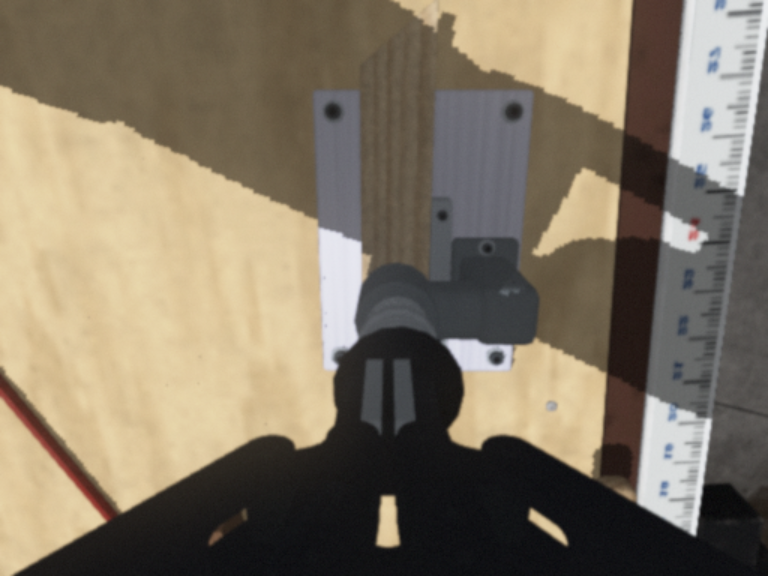

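View pics/sc9.png

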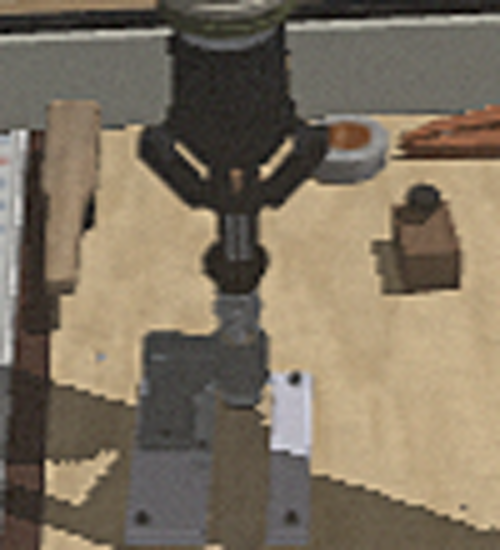

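```bash
python3 -m jog '[[0,0,-0.003,0,0],[-0.0045,0.0048,-0.003,0,0],[-0.0045,0.0048,-0.003,0,0],[-0.0045,0.0048,-0.003,0,0],[-0.0045,0.0048,-0.003,0,0]]'
python3 - <<'E'
from h import *
st=r.sense();print(st["tool_pos"],st["qd"].round(2))
s=r.snapshot("wrist");crop(s,200,200,320,320,5,"w10.png")
E
```

```text
time: 12.3
tool_pos: [550.8, -49.5, 175.8]
tcp_rot: [-179.7, -0.6, 104.7]
ft_force: [-0.9, 0.1, -0.6]
finger_gap: -0.2
[550.7696719  -49.46584934 175.77450679] [ 0.13 -0.14  0.23  0.07  0.01 -0.04]
```

View pics/w10.png

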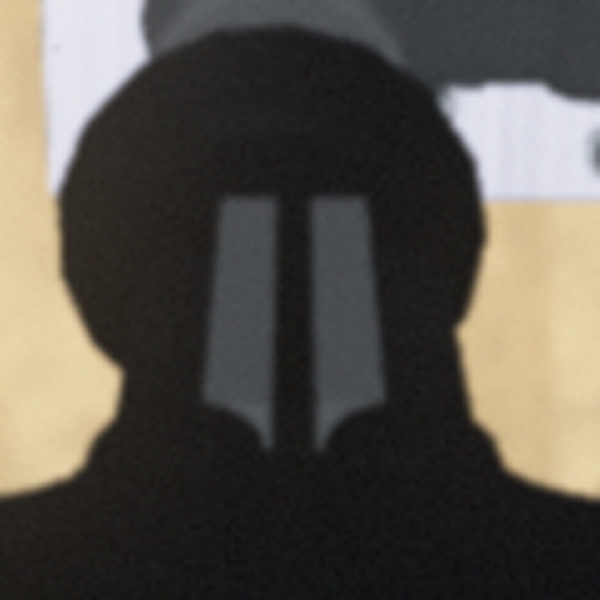

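```bash
python3 - <<'E'
from h import *
st=r.sense();s=r.snapshot("wrist");p=st["tool_pos"]
for z in(175.8,169.5,160,155):print(z,(proj(s,[p[0],p[1],z])-[200,200])*5)
for z in(165,160,155):
    X=ray(s,200+272/5,200+236/5,z);print(z,X, np.linalg.norm(ray(s,200+62/5,247,z)-ray(s,200+484/5,247,z)))
E
```

```text
175.8 [284.8634697  277.41088641]
169.5 [285.35612439 247.02315969]
160 [286.0346234  205.17225828]
155 [286.36407994 184.85085399]
165 [549.6212309  -50.79822245 165.        ] 42.947786414154166
160 [550.17731379 -53.24099711 160.        ] 44.34394134451999
155 [550.73339668 -55.68377177 155.        ] 45.74009627488581
```

```bash
python3 -m jog '[[-0.002,-0.001,0.001,0,0],[-0.002,-0.001,0.004,0,0],[-0.002,-0.001,0.007,0,0],[-0.002,-0.001,0.01,0,0],[-0.002,-0.001,0.013,0,0],[-0.002,-0.001,0.015,0,0],[-0.002,-0.001,0.015,0,0]]'
```

```text
time: 13.1
tool_pos: [550.2, -51.6, 160.6]
tcp_rot: [-179.7, -0.6, 104.7]
ft_force: [-0.1, -1.5, 3.2]
finger_gap: 0.1
```

```bash
python3 -m jog '[[0,0,0.002,0,0],[0,0,0.004,0,0],[0,0,0.006,0,0],[0,0,0.006,0,0]]'; python3 -m jog '[[0,0,0.002,0,0],[0,0,0.003,0,0],[0,0,0.004,0,0],[0,0,0.004,0,0]]'
```

```text
time: 13.5
tool_pos: [550.4, -51.7, 155.4]
tcp_rot: [-179.8, -0.6, 104.7]
ft_force: [-5.0, -0.2, 10.2]
finger_gap: -0.3
time: 13.9
tool_pos: [550.5, -51.7, 152.6]
tcp_rot: [-179.8, -0.6, 104.8]
ft_force: [-6.2, -0.8, 12.2]
finger_gap: -0.2
```

```bash
python3 -m jog '[[0,0,0.002,0,0],[0,0,0.004,0,0],[0,0,0.005,0,0],[0,0,0.005,0,0]]'; python3 -m jog '[[0,0,0.001,0,0],[0,0,0.002,0,0],[0,0,0.003,0,0],[0,0,0.003,0,0]]'
```

```text
time: 14.3
tool_pos: [550.6, -51.7, 149.5]
tcp_rot: [-179.8, -0.5, 104.8]
ft_force: [-7.2, 0.6, 16.4]
finger_gap: -0.5
time: 14.7
tool_pos: [550.8, -51.7, 149.4]
tcp_rot: [-179.9, -0.5, 104.8]
ft_force: [-11.3, 0.5, 23.4]
finger_gap: 0.1
```

```bash
python3 - <<'E'
from h import *
print(r.sense()["ft_force"])
crop(r.snapshot("scene"),195,100,295,210,5,"sc11.png")
s=r.snapshot("wrist");cv2.imwrite("pics/w11.png",cv2.resize(s["pixels"][:,:,::-1],(768,576)))
E
```

```text
[-11.26253561   0.45765535  23.39473127]
```

View pics/w11.png

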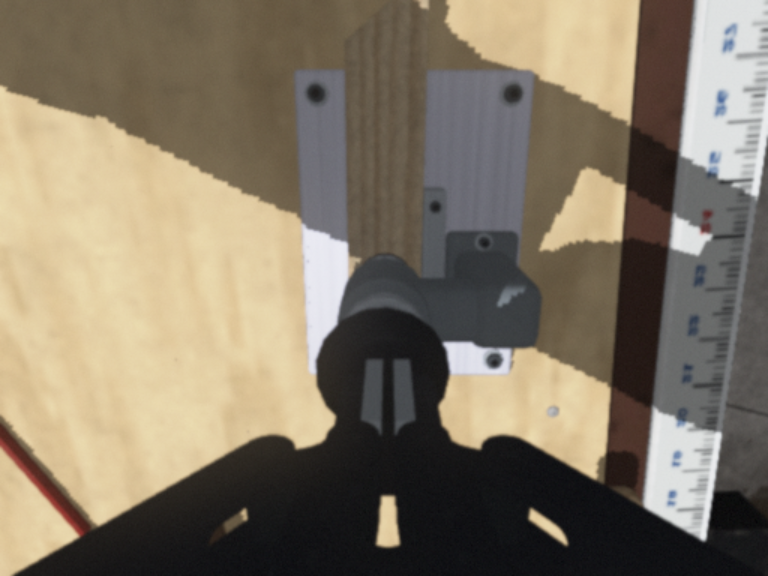

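```bash
python3 -m jog '[[0,0,-0.004,0,0],[0,0,-0.008,0,0],[0,0,-0.014,0,0],[0,0,-0.02,0,0],[0,0,-0.03,0,0],[0,0,-0.05,0,0],[0,0,-0.08,0,0],[0,0,-0.08,0,0],[0,0,-0.08,0,0]]'
python3 - <<'E'
from h import *
s=r.snapshot("wrist");cv2.imwrite("pics/w12.png",cv2.resize(s["pixels"][:,:,::-1],(768,576)))
crop(r.snapshot("scene"),195,100,295,210,5,"sc12.png")
E
```

```text
time: 15.7
tool_pos: [551.7, -52.3, 230.4]
tcp_rot: [-180.0, -0.5, 104.8]
ft_force: [0.9, 0.6, -0.7]
finger_gap: 0.2
```

View pics/w12.png

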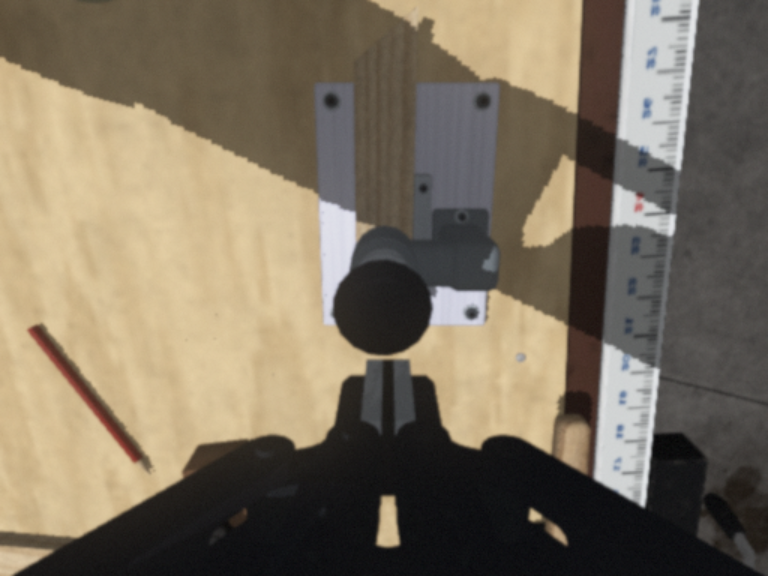

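View pics/sc12.png

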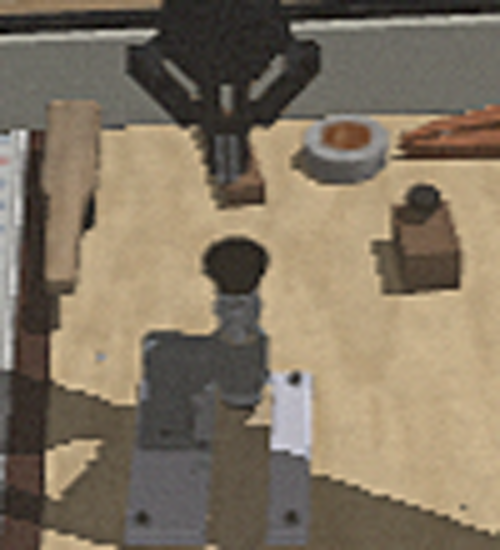

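```bash
python3 -m jog '[[0,0,0,0,0],[-0.05,0,-0.01,0,0],[-0.1,-0.03,-0.01,0,0],[-0.14,-0.06,-0.01,0,0],[-0.16,-0.1,-0.01,0,0],[-0.16,-0.1,-0.01,0,0],[-0.16,-0.1,-0.01,0,0]]'
python3 - <<'E'
from h import *
st=r.snapshot("top"); crop(st,255,140,330,205,9,"top13.png")
a=np.radians(14.55);Rp=np.array([[np.cos(a),-np.sin(a)],[np.sin(a),np.cos(a)]]);o=np.array([547.7,-41.7])
print((proj(st,[*(o+Rp@[-20,-40]),30])-[255,140]+.45)*9)
s=r.snapshot("wrist");cv2.imwrite("pics/w13.png",cv2.resize(s["pixels"][:,:,::-1],(768,576)))
cv2.imwrite("pics/s13.png",r.snapshot("scene")["pixels"][:,:,::-1])
E
```

```text
time: 16.5
tool_pos: [493.5, -233.3, 236.3]
tcp_rot: [-179.7, -0.6, 104.6]
ft_force: [1.2, 0.6, 0.4]
finger_gap: -0.2
[454.25113648 327.14503462]
```

View pics/top13.png

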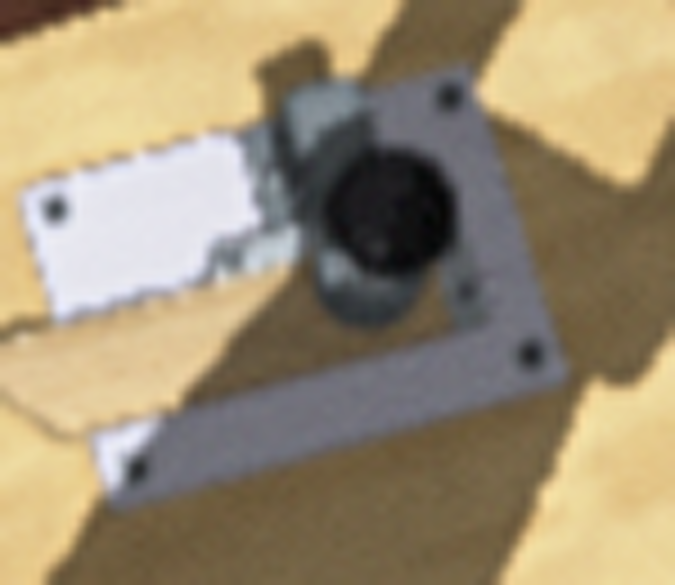

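View pics/w13.png

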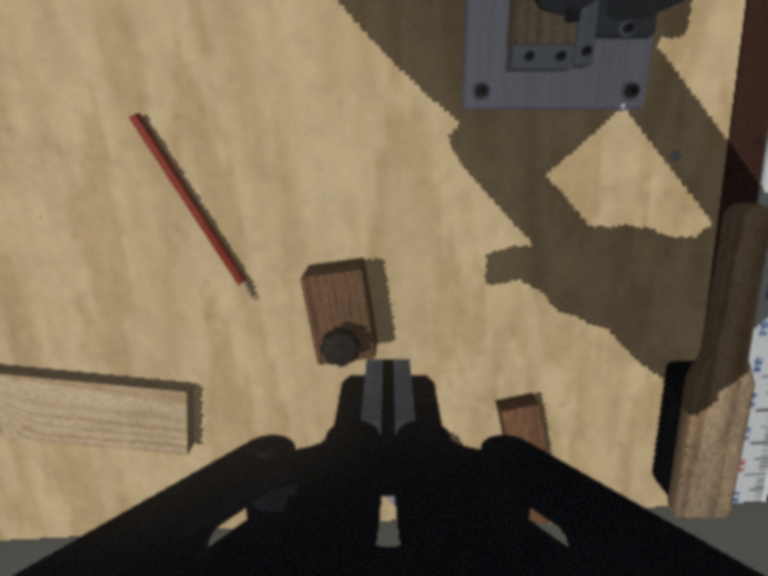

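View pics/s13.png

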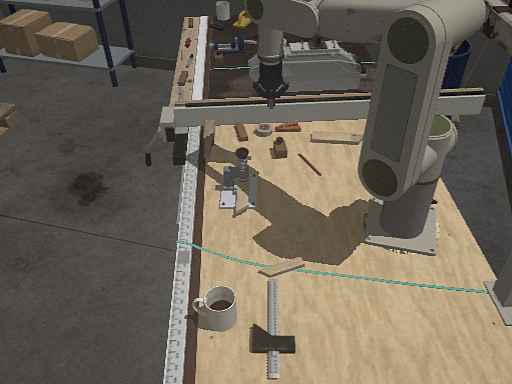

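```bash
python3 - <<'E'
from h import *
crop(r.snapshot("wrist"),300,0,450,80,5,"w14.png")
print(r.sense()["qd"].round(2),r.sense()["tool_pos"])
E
```

```text
[ 0.32 -0.02 -0.2  -0.09  0.06 -0.11] [ 495.31973392 -231.27923206  236.93705761]
```

View pics/w14.png

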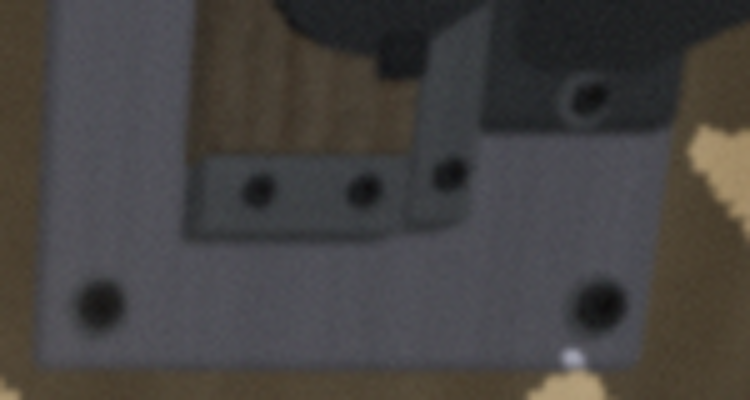

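```bash
python3 -c "
from bench import r
print(r.hand_in())"
```

```text
the job is handed in; nothing more can be done
None
```

The 40 x 180 mm offcut is home in the marking press, punched, and the job is handed in at about 16.7 s on the robot's clock. No verdict was reported.

- **Picking:** of the two mitred offcuts left of the press, I took the one at top-view pixel (203, 196), not the smaller one at (199, 240). It closed to 39 mm in the gripper.
- **Seating:** I pushed it against the end stop until about 13 N showed, and against the fence until about 19 N showed, lowering it onto the plate as I did so. With the gripper off, the wrist image put its edge and the fence line at 14.39° and 14.36°, on the same line.
- **Pressing:** the knob met the first stop near z 156, went on at 10–16 N, and stopped at z 149.4. The force rose from 16 to 23 N with almost no further travel, so the collar landed. I did not see the punch mark itself.
- **Last checks:** the pictures show the knob back up, no visible gap at the stop or the fence, and the arm clear of everything. The mug and the stop block look unmoved; I judged those by eye only.
- **Disagreements:**
  - In the first wrist picture the press fit was off by up to 2.7 pixels, so I relied on contact for the final position.
  - During the press there was up to 11 N of sideways force on the knob.

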